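Nest the sample cups and hold the purge lever

ROBOT

A 6-joint arm with a two-finger parallel gripper is mounted at the origin on a cart in front of the work surface, level with it; the furniture and walls round the work are solid. World frame = base frame: x ahead of the robot, y to its left, z up, the work surface at z = 0. Lengths are in m, angles in rad, forces in N, time in s.
With the tool pointing down it reaches from about 0.4 to 0.825 m from the base axis. Payload 7 kg.
Tool frame: the origin (TCP) lies on the centre line of the jaws, within the pads' length; the fingertips stand 22 mm ahead of it and the grasp point (between the pads) lies 3 mm ahead of it; z points along the fingers, y is the direction in which the jaws open and shut (so a half turn about z gives the same grasp; the last joint's range is limited). The gripper opens to 88 mm and grips with 3 to 60 N. Pads are 19 mm wide; open, the fingers measure 130 mm over their backs; the gripper's body (78 mm by 193 mm) begins 47 mm behind the grasp point.
Start: joints at [1.593, 0.359, 0.012, 0, -1.224, -0.288], TCP at [0.177, 0.651, 0.249] pointing down, gripper open.
Joint ranges: [-3.07, 3.07], [-1.43, 2.12], [-1.02, 1.25], [-3.03, 1.67], [-3.05, -0], [-3.03, 3.03]. Speed limits (rad/s): [2.39, 2.39, 3.01, 3.14, 3.14, 3.14].

INTERFACE

Orientations are given as [roll, pitch, yaw] about the fixed x, y, z axes, in that order (R = Rz(yaw) Ry(pitch) Rx(roll)).
In Python, from station import arm gives the robot as it stands. The module is installed in compiled form; this text tells all that it offers.
- The arm moves only by the tool arm_command, never from a script. Its argument "motion" is a list of rows, each a list of 3 entries, a list of its own where there are three numbers: the shift along the tool's x, y, z in mm, then the turn, a rotation vector about the tool's x, y, z in degrees, then the opening, from 0 (shut) to 1 (fully open). In form: [[[tx, ty, tz], [wx, wy, wz], grip], ...]. A call has 1 to 20 rows; each row shifts and turns the commanded pose from where the row before left it, along the tool's axes as they then stand; what a row does not reach is not made up. A row lasts 1/12 s, in which the tool goes at most 41.7 mm and 7.16 degrees, less where a joint would pass 70% of its speed; a pose out of reach is approached as far as the arm can. A call is refused whole if a number of a shift passes 41.7 or a number of a turn 7.16, either way. A call with a gripper value outside its range is refused whole. The fingers move at their own pace and stop on an object; "newtons" is the grip in N (left out, the last holds). Time passes only in rows, so rows that do not move let the fingers close. It gives the time, the measured TCP pose, the force and the opening at its end, in the units of the state.
- arm.get_state(): the state, without advancing time (a new reading comes with each control period).
- arm.grab_frame(name): name is "side" or "top"; returns the picture (400x640x3 uint8, red, green, blue); there is no depth.
- arm.camera_info(name): a dict with "fov_y" (degrees; the focal length in pixels is half the picture's height over the tangent of half this angle, whatever the lens; pixels are square), "cx", "cy" (the principal point, pixels), "view" (4x4, takes a point from world to camera coordinates). Camera axes: x right, y down, z forward; pixel columns grow to the right and rows downward; lengths in m; the calibration is good to about 2 mm. A picture is of the moment at which its call begins. camera_info takes no time and is no camera call.
- arm.job_done(): hands the job in, once; it reports no verdict.
The state is a dict: "t": time; "q": joint angles; "qd": joint speeds; "joint_efforts": joint torques, N m; "eef_pos": TCP position; "ee_rot": TCP orientation; "force": force on the tool from outside, world axes, zero at the start; "moment": the same for the moment, N m; "width": finger opening in m.
Only numpy, scipy, OpenCV 4.12 (cv2) and the standard library are available. Lean on these libraries where they do the work, as an engineer would, in place of code of your own. Each camera call takes 0.05 s, during which the arm holds its last target. There are 200 camera calls.

TASK

Nest the three metal sample cups in size order on the purge stand: the large cup already stands on the round seat, so set the middle cup upright inside it and the small cup upright inside the middle one, and let go of them. Then push the stand's spring-loaded purge lever down until its orange pointer stands in the green band of the indicator post, never going as far as the red band, and keep it pressed there: the job finishes while you are still holding the lever in the green. Leave the other things on the worktop where they are.

Things in the scene. Friction and masses are not known exactly. Their poses are not given: they have to be found in the camera images.
- purge_stand: The purge stand, fixed to the worktop: aluminium base plate 140 mm (its x) by 200 mm (its y) by 12 mm high. Origin under the plate's centre, z up. The black round cup seat is at y = +50 mm, the lever at y = -50 mm; the lever runs from its pivot at x = +45 mm, z = 60 mm towards the stand's -x side (the robot's side). A grey valve block at x = +45 mm, y = 0 is 34 mm high; two clevis cheeks at the pivot are 74 mm high
- seat (a point): Centre of the top face of the cup seat, 18 mm above the worktop (stand frame 0, +50, 18 mm). The seat is 80 mm across; a lip 4 mm high and 68 mm inside diameter keeps the large cup from sliding away
- cup_large: Large plain steel cup, open at the top: 62 mm outside diameter, 42 mm high, wall 3 mm, floor 4 mm thick. Origin at the centre of its underside, z up. It starts loose on the seat, upright
- cup_middle: Middle plain steel cup, open at the top: 46 mm outside diameter, 62 mm high, wall 3 mm, floor 4 mm thick, about 90 g. Origin at the centre of its underside, z up. Starts upright on the worktop to the left or right of the stand. Inside the large cup it has 5 mm of play all round and stands 24 mm above the large cup's rim
- cup_small: Small plain steel cup, open at the top: 30 mm outside diameter, 82 mm high, wall 3 mm, floor 4 mm thick, about 60 g. Origin at the centre of its underside, z up. Starts upright on the worktop on the other side of the stand. Inside the middle cup it has 5 mm of play all round and stands 24 mm above the middle cup's rim
- purge_lever (a joint): Angle of the purge lever in rad: 0 = released (lever slopes up 0.35 rad towards the robot), 0.35 = lever level, in the middle of the green; 0.75 = bottom stop. Green band 0.25 to 0.45, red from 0.55 on. A spring always drives it back to 0: about 3 N at the pad to start it, about 5.5 N when level, about 8 N at the stop
- lever_pad (a point): Centre of the top face of the black push pad at the lever's free end (pad 36 mm along the lever, 34 mm wide). It lies 100 mm from the pivot and 8 mm above the lever's centre line; 105 mm above the worktop (at stand x about -46 mm) when released, 68 mm above it (stand x = -55 mm, y = -50 mm) when the lever is level. It is pushed straight down; it moves on an arc about the pivot
- green_mark (a point): Middle of the green band on the indicator post, 60 mm above the worktop. The round post (12 mm diameter, 105 mm high, fixed to the stand) stands at stand x = -55 mm, y = -92 mm, 42 mm to the side of the pad's centre. Bands by height: red 20 to 40 mm, white to 51, green 51 to 69, white above. The orange pointer reaches from the pad's side towards the post
- amber_dropper: Bystander: amber dropper bottle, 30 mm diameter, 104 mm high; origin under its centre
- kapton_tape: Bystander: roll of amber tape lying flat, 72 mm diameter, 12 mm high; origin under its centre
- film_reel: Bystander: white film reel lying flat, 68 mm diameter, 12 mm high; origin under its centre
- swab_cup: Bystander: clear cup of swabs, 51 mm diameter, 109 mm high; origin under its centre
- wipe_pack: Bystander: white pack of wipes, 60 x 105 x 22 mm; origin under its centre
There are look-alikes about, which are no part of the job. Leave any pink look-alike of the cup_large alone.

How it is judged:
By the outcome, as a careful person would: the job done as asked, in the order asked, and still so for the second after the job is handed in, while the arm keeps its last pose, push and grip.
It also fails if it takes over 61 s, if anything falls off the work surface, if the arm or the gripper's body presses on something with over 40 N, if the wrist force passes 120 N, or if a joint passes its speed limit or range.

## Working session

There is one attempt and no reset: what is moved stays moved. The work goes in short steps, Python scripts to look and compute and a tool call to move; the robot and the scene stay as the last step left them, time stands still between calls to the robot, and variables do not carry over. Pictures are saved under pics/ and viewed, on a budget of 10 in all, crops included, one or two more only if the job needs it, and the job is handed in when it is done.

Besides the shell and the picture viewer there is one more tool, called after "Request:" as name(argument=value, ...) on one line, values as JSON. arm_command: Moves the arm, as the interface text tells. Its arguments: {"type":"object","properties":{"motion":{"type":"array","items":{"type":"array"}},"newtons":{"type":"number"}},"required":["motion"]}

```bash
mkdir -p pics; python3 - <<'E'
from station import arm
import cv2,numpy as np
for n in("side","top"):
    im=arm.grab_frame(n); cv2.imwrite(f"pics/{n}0.png",im[:,:,::-1])
    c=arm.camera_info(n); print(n,c["fov_y"],c["cx"],c["cy"],c.keys()); print(np.round(c["view"],4))
s=arm.get_state();print(s)
E
```

```text
side 47.04867693279451 323.50086069221425 200.55082386976753 dict_keys(['fov_y', 'cx', 'cy', 'view'])
[[ 0.8245 -0.5657 -0.0145 -0.4203]
 [-0.381  -0.5359 -0.7534  0.3022]
 [ 0.4185  0.6267 -0.6574  1.0551]
 [ 0.      0.      0.      1.    ]]
top 51.330832421222745 323.1574162057053 199.1421128596224 dict_keys(['fov_y', 'cx', 'cy', 'view'])
[[-0.038  -0.9993 -0.0046  0.0922]
 [-0.9757  0.0381 -0.2159  0.5581]
 [ 0.2159 -0.0038 -0.9764  1.2412]
 [ 0.      0.      0.      1.    ]]
{'t': 0.1, 'q': array([ 1.59310614e+00,  3.59342301e-01,  1.11558705e-02, -3.03150286e-04,
       -1.22408697e+00, -2.88049585e-01]), 'qd': array([ 0.0001888 , -0.0015392 ,  0.00258404,  0.00030224,  0.00066016,
        0.00084909]), 'joint_efforts': array([-4.83817421e-04, -5.84166133e+01,  2.93753117e+01,  7.01544374e+00,
        1.02117399e-02, -4.45425917e-05]), 'eef_pos': array([0.17722214, 0.65090831, 0.24770217]), 'ee_rot': array([ 3.14009547e+00, -1.46397020e-04, -2.65842883e-01]), 'force': array([0.31598406, 0.6934869 , 0.05263673]), 'moment': array([-0.01213353, -0.00368489, -0.01016415]), 'width': 0.08743511807295921}
```

View pics/top0.png

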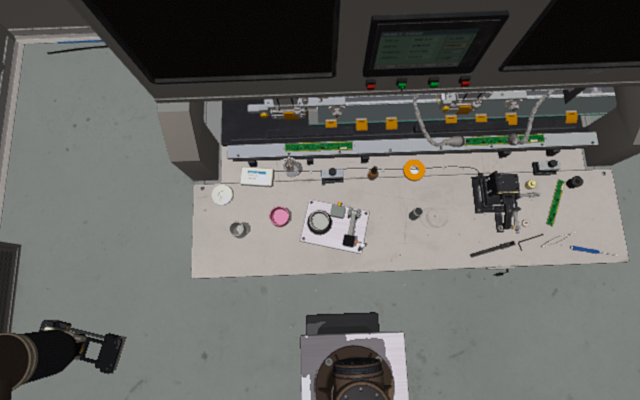

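View pics/side0.png

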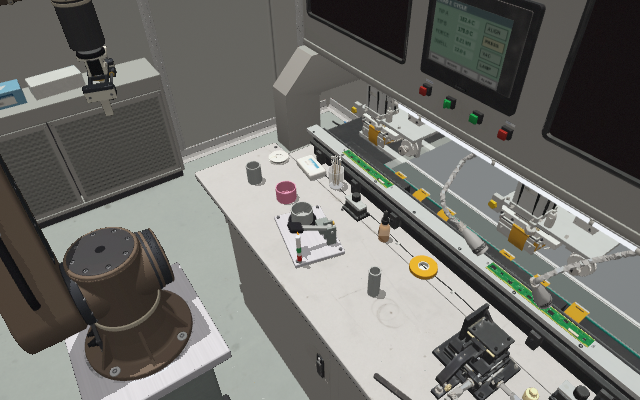

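Top view: middle cup at about (239,230), pink decoy (280,216), large cup (319,222), lever pad (350,240), small cup (415,213). The side view agrees: middle (254,172), large (302,213), small (374,281). Next I zoom in to measure.

```bash
cat > h.py <<'E'
from station import arm
import cv2,numpy as np
def ray(n,u,v):
    c=arm.camera_info(n);V=np.array(c["view"]);f=200/np.tan(np.radians(c["fov_y"]/2))
    R=V[:3,:3];o=-R.T@V[:3,3];return o,R.T@np.array([(u-c["cx"])/f,(v-c["cy"])/f,1])
def plane(n,u,v,z):
    o,d=ray(n,u,v);return o+d*(z-o[2])/d[2]
def proj(n,p):
    c=arm.camera_info(n);V=np.array(c["view"]);f=200/np.tan(np.radians(c["fov_y"]/2))
    q=V[:3,:3]@np.array(p)+V[:3,3];return np.array([c["cx"]+f*q[0]/q[2],c["cy"]+f*q[1]/q[2]])
def crop(n,name,x0,y0,x1,y1,k):
    im=arm.grab_frame(n)[:,:,::-1] if isinstance(n,str) else n
    cv2.imwrite(name,cv2.resize(im[y0:y1,x0:x1],None,fx=k,fy=k,interpolation=cv2.INTER_CUBIC))
E
python3 - <<'E'
from h import *
t=cv2.imread("pics/top0.png");s=cv2.imread("pics/side0.png")
a=cv2.resize(t[190:260,220:430],None,fx=3.8,fy=3.8,interpolation=cv2.INTER_CUBIC)
b=cv2.resize(s[185:305,270:392],None,fx=2.7,fy=2.7,interpolation=cv2.INTER_CUBIC)
c=cv2.resize(s[150:200,230:290],None,fx=5,fy=5,interpolation=cv2.INTER_CUBIC)
W=np.zeros((600,800,3),np.uint8);W[:a.shape[0],:a.shape[1]]=a;W[270:270+b.shape[0],:b.shape[1]]=b;W[270:520,400:700]=c
cv2.imwrite("pics/z0.png",W)
E
```

```text
(no output)
```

View pics/z0.png

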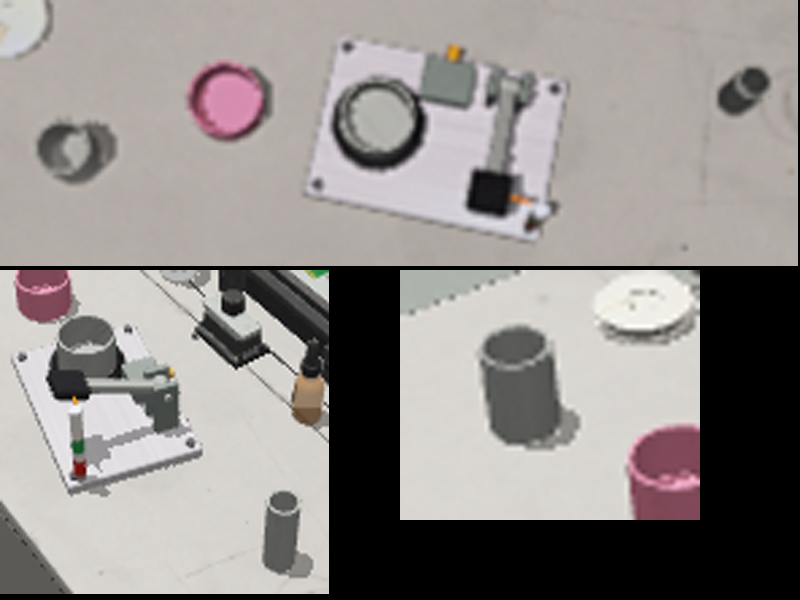

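The zoom shows the cups clear of one another. Plate corners in the crop are about (343,38), (568,80), (535,240) and (305,195). The pad is at (490,192), and the post stands right of it.

```bash
python3 - <<'E'
from h import *
t=cv2.imread("pics/top0.png");s=cv2.imread("pics/side0.png")
def cups(im,n,box,h,r,thr):
    x0,y0,x1,y1=box;k=4
    g=cv2.resize(im[y0:y1,x0:x1],None,fx=k,fy=k,interpolation=cv2.INTER_CUBIC)
    m=((g.max(2)<thr)*255).astype(np.uint8)
    cs=cv2.findContours(m,0,2)[0];c=max(cs,key=cv2.contourArea)[:,0]
    P=(c+.5)/k-.5+[x0,y0]
    # extremes along horizontal view direction and across it
    o=ray(n,0,0)[0];ctr=plane(n,*P.mean(0),h/2);d=ctr-o;d=d[:2]/np.linalg.norm(d[:2]);e=np.array([-d[1],d[0]])
    T=np.array([plane(n,*p,h)[:2] for p in P]);B=np.array([plane(n,*p,0)[:2] for p in P])
    al=(T@d).max()-r; bl=(B@d).min()+r
    la=((T@e).max()+(T@e).min())/2;lb=((B@e).max()+(B@e).min())/2
    print(n,"rim",np.round(d*al+e*la,4),"base",np.round(d*bl+e*lb,4),"width@rim",np.ptp(T@e).round(4))
for thr in(130,145):
  cups(s,"side",(235,150,272,190),.062,.023,thr)
  cups(s,"side",(360,260,385,302),.082,.015,thr)
for n,u,v,z,l in (("side",253.2,165.4,.062,"M"),("side",374.8,270.4,.082,"S"),("side",301.9,209.1,.060,"L"),
  ("top",220+67/3.8,190+152/3.8,.062,"M"),("top",220+755/3.8,190+82/3.8,.082,"S"),("top",220+378/3.8,190+115/3.8,.060,"L"),("top",220+490/3.8,190+192/3.8,.105,"pad"),("side",270+70/2.7,185+114/2.7,.105,"pad")):
  print(l,n,plane(n,u-.4,v-.4,z).round(4))
# plate
g=cv2.resize(t[190:260,290:375],None,fx=4,fy=4,interpolation=cv2.INTER_CUBIC)
hsv=cv2.cvtColor(g,cv2.COLOR_BGR2HSV); m=((g.min(2)>200)*255).astype(np.uint8)
m=cv2.morphologyEx(m,cv2.MORPH_OPEN,np.ones((5,5)));c=max(cv2.findContours(m,0,2)[0],key=cv2.contourArea)
W=np.array([plane("top",*((p+.5)/4-.5+[290,190]),.012)[:2] for p in cv2.convexHull(c)[:,0]])
rc=cv2.minAreaRect((W*1000).astype(np.float32));print("plate",rc)
E
```

```text
side rim [0.4777 0.3403] base [0.4788 0.343 ] width@rim 0.0443
side rim [ 0.4921 -0.2347] base [ 0.5078 -0.2178] width@rim 0.0288
side rim [0.4816 0.3399] base [0.4809 0.3381] width@rim 0.0529
side rim [ 0.4967 -0.2379] base [ 0.5112 -0.2232] width@rim 0.0411
M side [0.4791 0.3426 0.062 ]
S side [ 0.5076 -0.2163  0.082 ]
L side [0.4952 0.0853 0.06  ]
M top [0.4754 0.3388 0.062 ]
S top [ 0.5077 -0.2182  0.082 ]
L top [0.4963 0.0858 0.06  ]
pad top [0.4247 0.0006 0.105 ]
pad side [ 0.4214 -0.0068  0.105 ]
plate ((444.20281982421875, 52.401248931884766), (182.59671020507812, 47.39628219604492), 75.74248504638672)
```

```bash
python3 - <<'E'
from h import *
C=np.array([plane("top",220+x/3.8-.4,190+y/3.8-.4,.012)[:2] for x,y in((343,38),(568,80),(535,240),(305,195))])
print(C.round(4),C.mean(0))
for i in range(4):
    d=C[(i+1)%4]-C[i];print(np.linalg.norm(d).round(4),np.degrees(np.arctan2(d[1],d[0])).round(1))
D=np.array([plane("side",270+x/2.7-.4,185+(y-270)/2.7-.4,.012)[:2] for x,y in((12,356),(72,487),(202,450),(128,325))]);print(D.round(4),D.mean(0))
for i in range(4):
    d=D[(i+1)%4]-D[i];print(np.linalg.norm(d).round(4),np.degrees(np.arctan2(d[1],d[0])).round(1))
E
```

```text
[[ 0.5723  0.1137]
 [ 0.5283 -0.0762]
 [ 0.3942 -0.0404]
 [ 0.4391  0.1497]] [0.483486  0.0366951]
0.1949 -103.0
0.1388 165.1
0.1953 76.7
0.138 -15.1
[[ 0.4394  0.1491]
 [ 0.3948 -0.0437]
 [ 0.5245 -0.0768]
 [ 0.5681  0.1187]] [0.4817043  0.03684481]
0.1979 -103.0
0.1339 -14.3
0.2004 77.4
0.1323 166.7
```

Request:
arm_command(motion=[[[0, 0, 0], [0, 0, 7.1], 1], [[0, 0, 0], [0, 0, 7.1], 1], [[0, 0, 0], [0, 0, 7.1], 1], [[0, 0, 0], [0, 0, 7.1], 1], [[0, 0, 0], [0, 0, 7.1], 1], [[0, 0, 0], [0, 0, 7.1], 1], [[0, 0, 0], [0, 0, 7.1], 1], [[0, 0, 0], [0, 0, 7.1], 1], [[0, 0, 0], [0, 0, 7.1], 1], [[0, 0, 0], [0, 0, 7.1], 1], [[0, 0, 0], [0, 0, 7.1], 1], [[0, 0, 0], [0, 0, 7.1], 1], [[0, 0, 0], [0, 0, 3.3], 1], [[0, 0, 0], [0, 0, 0], 1]])

```text
t: 1.27
eef_pos: [0.1773, 0.651, 0.248]
ee_rot: [-3.142, -0.001, -1.813]
force: [-0.2, -0.4, -0.4]
width: 0.0877
```

```bash
cat >> h.py <<'E'
from scipy.spatial.transform import Rotation as Ro
def to(p,yaw=None):
    s=arm.get_state();R=Ro.from_euler("xyz",s["ee_rot"])
    print("t",s["t"],"pos",s["eef_pos"].round(4),"rpy",np.degrees(s["ee_rot"]).round(1),"F",s["force"].round(1),"w",s["width"].round(4))
    print("tool shift mm",(R.inv().apply(np.array(p)-s["eef_pos"])*1000).round(1))
    if yaw is not None:
        T=Ro.from_euler("xyz",[np.pi,0,np.radians(yaw)]);print("turn deg",np.degrees((R.inv()*T).as_rotvec()).round(2))
E
python3 -c "
from h import *
to((.478,.3415,.249),-103.7)"
```

```text
Traceback (most recent call last):
  File "h.py", line 17, in to
    print("t",s["t"],"pos",s["eef_pos"].round(4),"rpy",np.degrees(s["ee_rot"]).round(1),"F",s["force"].round(1),"w",s["width"].round(4))
                                                                                                                    ^^^^^^^^^^^^^^^^
AttributeError: 'float' object has no attribute 'round'
```

Request:
arm_command(motion=[[[19, -30.5, 0], [0, 0, 0], 1], [[19, -30.5, 0], [0, 0, 0], 1], [[19, -30.5, 0], [0, 0, 0], 1], [[19, -30.5, 0], [0, 0, 0], 1], [[19, -30.5, 0], [0, 0, 0], 1], [[19, -30.5, 0], [0, 0, 0], 1], [[19, -30.5, 0], [0, 0, 0], 1], [[19, -30.5, 0], [0, 0, 0], 1], [[19, -30.5, 0], [0, 0, 0], 1], [[19, -30.5, 0], [0, 0, 0], 1], [[19, -30.5, 0], [0, 0, 0], 1], [[19, -30.5, 0], [0, 0, 0], 1], [[0, 0, 0], [0, 0, 0], 1]])

```text
t: 2.35
eef_pos: [0.4816, 0.3389, 0.2483]
ee_rot: [-3.141, -0.001, -1.811]
force: [-0.9, 1.5, -0.1]
width: 0.0878
```

```bash
sed -i 's/s\["width"\].round(4)/round(s["width"],4)/' h.py
python3 -c "
from h import *
to((.478,.3415,.066),-103.7)"
```

```text
t 2.35 pos [0.4816 0.3389 0.2483] rpy [-1.800e+02 -1.000e-01 -1.038e+02] F [-0.9  1.5 -0.1] w 0.0878
tool shift mm [ -1.9   4.2 182.3]
turn deg [-0.01 -0.07 -0.09]
```

Request:
arm_command(motion=[[[-1.9, 4.2, 30], [0, 0, 0], 1], [[0, 0, 30], [0, 0, 0], 1], [[0, 0, 30], [0, 0, 0], 1], [[0, 0, 30], [0, 0, 0], 1], [[0, 0, 20], [0, 0, 0], 1], [[0, 0, 20], [0, 0, 0], 1], [[0, 0, 12], [0, 0, 0], 1], [[0, 0, 10], [0, 0, 0], 1], [[0, 0, 0], [0, 0, 0], 1], [[0, 0, 0], [0, 0, 0], 1]])

```text
t: 3.18
eef_pos: [0.4751, 0.3457, 0.0664]
ee_rot: [3.141, -0.001, -1.809]
force: [-0.1, 0.0, 0.5]
width: 0.0878
```

```bash
python3 -c "
from h import *
to((.478,.3415,.066),-103.7)
a=arm.grab_frame('side');b=arm.grab_frame('top')
a=cv2.resize(a[125:200,215:295,::-1],None,fx=5,fy=5,interpolation=2);b=cv2.resize(b[195:265,205:275,::-1],None,fx=5,fy=5,interpolation=2)
W=np.zeros((375,750,3),np.uint8);W[:,:400]=a;W[:350,400:]=b;cv2.imwrite('pics/g1.png',W)"
```

```text
t 3.1833 pos [0.4751 0.3457 0.0664] rpy [ 180.    -0.  -103.7] F [-0.1  0.   0.5] w 0.0878
tool shift mm [ 3.4 -3.8  0.4]
turn deg [ 0.01 -0.05  0.04]
```

View pics/g1.png

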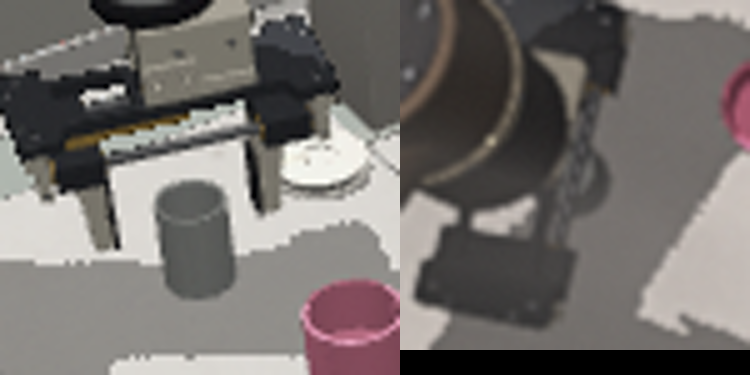

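Side crop: the middle cup stands between the open fingers. The fingertip midpoint is at (187,228) and the cup axis at the same height is about (194,225), so the 3–4 mm correction agrees. Applying it and closing.

Request:
arm_command(motion=[[[1.7, -1.9, 0], [0, 0, 0], 1], [[1.7, -1.9, 0], [0, 0, 0], 1], [[0, 0, 0], [0, 0, 0], 1], [[0, 0, 0], [0, 0, 0], 0.3], [[0, 0, 0], [0, 0, 0], 0.3], [[0, 0, 0], [0, 0, 0], 0.3], [[0, 0, 0], [0, 0, 0], 0.3], [[0, 0, 0], [0, 0, 0], 0.3], [[0, 0, 0], [0, 0, 0], 0.3], [[0, 0, 0], [0, 0, 0], 0.3], [[0, 0, 0], [0, 0, 0], 0.3]], newtons=15)

```text
t: 4.2
eef_pos: [0.478, 0.3416, 0.0665]
ee_rot: [-3.142, -0.0, -1.81]
force: [0.0, -0.1, 0.4]
width: 0.0452
```

```bash
python3 -c "
from h import *
to((.478,.3415,.066),-103.7)"
```

```text
t 4.2 pos [0.478  0.3416 0.0665] rpy [-180.    -0.  -103.7] F [ 0.  -0.1  0.4] w 0.0452
tool shift mm [ 0.1 -0.   0.5]
turn deg [-0.   -0.   -0.02]
```

Request:
arm_command(motion=[[[0, 0, -10], [0, 0, 0], 0.3], [[0, 0, -25], [0, 0, 0], 0.3], [[0, 0, -35], [0, 0, 0], 0.3], [[0, 0, -35], [0, 0, 0], 0.3], [[6, -2, -5], [0, 0, 0], 0.3], [[15, -5, 0], [0, 0, 0], 0.3], [[25, -8, 0], [0, 0, 0], 0.3], [[25, -8, 0], [0, 0, 0], 0.3], [[25, -8, 0], [0, 0, 0], 0.3], [[25, -8, 0], [0, 0, 0], 0.3], [[25, -8, 0], [0, 0, 0], 0.3], [[25, -8, 0], [0, 0, 0], 0.3], [[25, -8, 0], [0, 0, 0], 0.3], [[25, -8, 0], [0, 0, 0], 0.3], [[15, -4, 0], [0, 0, 0], 0.3], [[8, -2, 0], [0, 0, 0], 0.3], [[0, 0, 0], [0, 0, 0], 0.3], [[0, 0, 0], [0, 0, 0], 0.3]])

```text
t: 5.7
eef_pos: [0.4947, 0.0858, 0.1764]
ee_rot: [3.141, -0.0, -1.812]
force: [-0.1, 0.1, 0.3]
width: 0.0447
```

```bash
python3 -c "
from h import *
to((.495,.0855,.091),-103.7)
a=arm.grab_frame('side');cv2.imwrite('pics/s2raw.png',a[:,:,::-1])
crop(a[:,:,::-1],'pics/s2.png',260,120,350,220,6)"
```

```text
t 5.7 pos [0.4947 0.0858 0.1764] rpy [ 180.    -0.  -103.8] F [-0.1  0.1  0.3] w 0.0447
tool shift mm [ 0.3 -0.4 85.4]
turn deg [ 0.01 -0.   -0.09]
```

View pics/s2.png

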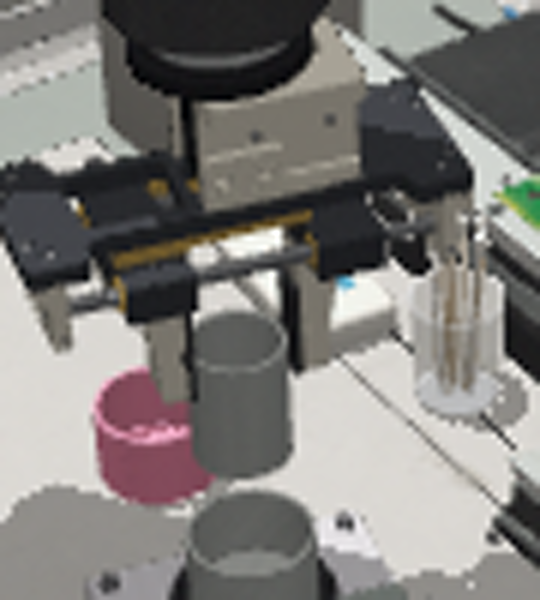

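The held cup's rim centre is at about (239,340) in the crop, and the large cup's rim centre is at about (252,537).

```bash
python3 -c "
from h import *
print(plane('side',260+239/6-.42,120+340/6-.42,.1719),plane('side',260+252/6-.42,120+537/6-.42,.060), proj('side',(.4947,.0858,.1719)))
t=cv2.imread('pics/top0.png');g=cv2.resize(t[205:240,300:340],None,fx=4,fy=4,interpolation=2)
"
```

```text
[0.49661499 0.08814792 0.1719    ] [0.49452757 0.08381987 0.06      ] [299.27212881 176.9600024 ]
```

Request:
arm_command(motion=[[[2.5, 0, 10], [0, 0, 0], 0.3], [[0, 0, 20], [0, 0, 0], 0.3], [[0, 0, 12], [0, 0, 0], 0.3], [[0, 0, 6], [0, 0, 0], 0.3], [[0, 0, 4], [0, 0, 0], 0.3], [[0, 0, 4], [0, 0, 0], 0.3], [[0, 0, 4], [0, 0, 0], 0.3], [[0, 0, 0], [0, 0, 0], 0.3], [[0, 0, 0], [0, 0, 0], 0.3]])

```text
t: 6.5
eef_pos: [0.4945, 0.084, 0.1167]
ee_rot: [-3.141, 0.0, -1.81]
force: [-0.2, 0.3, -1.3]
width: 0.045
```

Request:
arm_command(motion=[[[0, 0, 4], [0, 0, 0], 0.3], [[0, 0, 4], [0, 0, 0], 0.3], [[0, 0, 4], [0, 0, 0], 0.3], [[0, 0, 4], [0, 0, 0], 0.3], [[0, 0, 3], [0, 0, 0], 0.3], [[0, 0, 2], [0, 0, 0], 0.3], [[0, 0, 0], [0, 0, 0], 0.3], [[0, 0, 0], [0, 0, 0], 0.3]])

```text
t: 7.17
eef_pos: [0.4943, 0.0838, 0.0954]
ee_rot: [3.141, -0.0, -1.81]
force: [0.6, 0.4, -1.1]
width: 0.0452
```

Request:
arm_command(motion=[[[0, 0, 2], [0, 0, 0], 0.3], [[0, 0, 2], [0, 0, 0], 0.3], [[0, 0, 1.5], [0, 0, 0], 0.3], [[0, 0, 0], [0, 0, 0], 0.3], [[0, 0, 0], [0, 0, 0], 0.3]])

```text
t: 7.58
eef_pos: [0.4942, 0.0838, 0.09]
ee_rot: [3.141, -0.0, -1.81]
force: [-0.3, -0.3, -1.3]
width: 0.0449
```

Request:
arm_command(motion=[[[0, 0, 1], [0, 0, 0], 0.3], [[0, 0, 0], [0, 0, 0], 0.3], [[0, 0, 0], [0, 0, 0], 0.6], [[0, 0, 0], [0, 0, 0], 0.6], [[0, 0, 0], [0, 0, 0], 0.7], [[0, 0, 0], [0, 0, 0], 0.7], [[0, 0, 0], [0, 0, 0], 0.7], [[0, 0, -10], [0, 0, 0], 0.7], [[0, 0, -25], [0, 0, 0], 0.7], [[0, 0, -35], [0, 0, 0], 0.9], [[0, 0, -35], [0, 0, 0], 0.9], [[0, 0, 0], [0, 0, 0], 0.9]])

```text
t: 8.58
eef_pos: [0.4977, 0.085, 0.2018]
ee_rot: [-3.132, 0.006, -1.809]
force: [1.5, 0.3, 0.7]
width: 0.0749
```

```bash
python3 -c "
from h import *
to((.508,-.2175,.200),-103.7)
a=arm.grab_frame('side');cv2.imwrite('pics/s3raw.png',a[:,:,::-1])
crop(a[:,:,::-1],'pics/s3.png',260,150,350,250,6)"
```

```text
t 8.5833 pos [0.4977 0.085  0.2018] rpy [-179.5    0.3 -103.6] F [1.5 0.3 0.7] w 0.0749
tool shift mm [291.5 -81.3   0.8]
turn deg [-0.52  0.34  0.06]
```

View pics/s3.png

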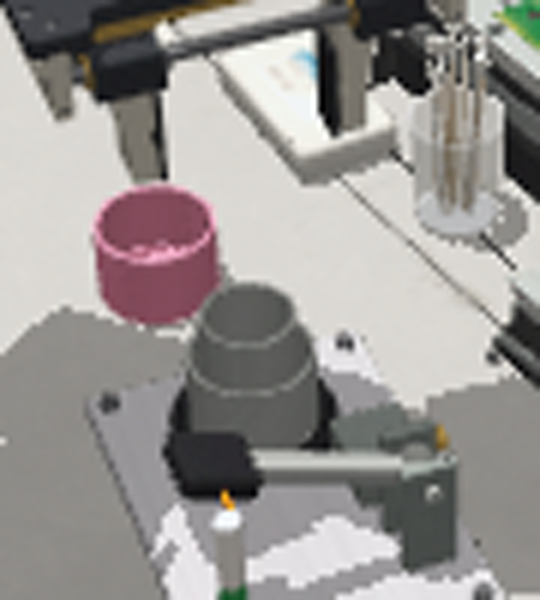

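The middle cup sits upright in the large one, with its rim centred at about (248,313) in the crop. On to the small cup.

Request:
arm_command(motion=[[[10, -3, 0], [0, 0, 0], 1], [[25, -7, 0], [0, 0, 0], 1], [[33, -9, 0], [0, 0, 0], 1], [[33, -9, 0], [0, 0, 0], 1], [[33, -9, 0], [0, 0, 0], 1], [[33, -9, 0], [0, 0, 0], 1], [[33, -9, 0], [0, 0, 0], 1], [[33, -9, 0], [0, 0, 0], 1], [[30, -9, 0], [0, 0, 0], 1], [[20, -6, 0], [0, 0, 0], 1], [[8, -2.3, 0], [0, 0, 0], 1], [[0, 0, 0], [0, 0, 0], 1], [[0, 0, 0], [0, 0, 0], 1]])

```text
t: 9.72
eef_pos: [0.5034, -0.2184, 0.1933]
ee_rot: [3.14, -0.0, -1.812]
force: [-0.4, -0.0, 0.3]
width: 0.0878
```

```bash
python3 -c "
from h import *
to((.508,-.2175,.086),-103.7)
print('M rim',plane('side',260+248/6-.42,150+313/6-.42,.084))"
```

```text
t 9.7167 pos [ 0.5034 -0.2184  0.1933] rpy [ 179.9   -0.  -103.8] F [-0.4 -0.   0.3] w 0.0878
tool shift mm [ -2.   -4.4 107.3]
turn deg [ 0.09 -0.   -0.11]
M rim [0.49581101 0.08720786 0.084     ]
```

Request:
arm_command(motion=[[[-1, -2, 20], [0, 0, 0], 1], [[-1, -2, 30], [0, 0, 0], 1], [[0, 0, 25], [0, 0, 0], 1], [[0, 0, 15], [0, 0, 0], 1], [[0, 0, 10], [0, 0, 0], 1], [[0, 0, 7], [0, 0, 0], 1], [[0, 0, 0], [0, 0, 0], 1], [[0, 0, 0], [0, 0, 0], 1]])

```text
t: 10.38
eef_pos: [0.509, -0.2168, 0.0876]
ee_rot: [-3.141, -0.0, -1.81]
force: [1.2, -0.0, 0.2]
width: 0.0879
```

```bash
python3 -c "
from h import *
to((.507,-.2175,.086),-103.7)
a=arm.grab_frame('side');cv2.imwrite('pics/s4raw.png',a[:,:,::-1])
crop(a[:,:,::-1],'pics/s4.png',325,225,425,325,6); print(proj('side',(.5052,-.218,.064)))"
```

```text
t 10.3833 pos [ 0.509  -0.2168  0.0876] rpy [-180.    -0.  -103.7] F [ 1.2 -0.   0.2] w 0.0879
tool shift mm [1.1 1.8 1.6]
turn deg [-0.03 -0.01  0.02]
[373.61385999 275.87565188]
```

View pics/s4.png

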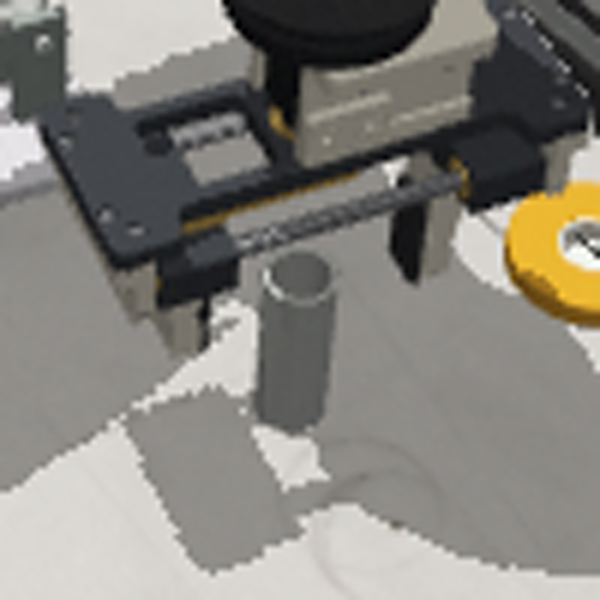

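Side crop: the small cup is between the open fingers. Its rim is at (298,278) and the fingertip midpoint is about (304,318), seen at the near corner. Closing after a small correction.

Request:
arm_command(motion=[[[1.6, 1.8, 1.5], [0, 0, 0], 1], [[0, 0, 0], [0, 0, 0], 1], [[0, 0, 0], [0, 0, 0], 0.1], [[0, 0, 0], [0, 0, 0], 0.1], [[0, 0, 0], [0, 0, 0], 0.1], [[0, 0, 0], [0, 0, 0], 0.1], [[0, 0, 0], [0, 0, 0], 0.1], [[0, 0, 0], [0, 0, 0], 0.1], [[0, 0, 0], [0, 0, 0], 0.1], [[0, 0, 0], [0, 0, 0], 0.1], [[0, 0, 0], [0, 0, 0], 0.1]])

```text
t: 11.35
eef_pos: [0.5065, -0.2183, 0.0855]
ee_rot: [3.142, -0.0, -1.81]
force: [0.3, -0.6, -0.6]
width: 0.0331
```

```bash
python3 -c "
from h import *
to((.495,.0848,.230),-103.7)"
```

```text
t 11.35 pos [ 0.5065 -0.2183  0.0855] rpy [ 180.    -0.  -103.7] F [ 0.3 -0.6 -0.6] w 0.0331
tool shift mm [-291.7   83.1 -144.5]
turn deg [ 0.   -0.   -0.03]
```

Request:
arm_command(motion=[[[0, 0, 0], [0, 0, 0], 0.1], [[0, 0, 0], [0, 0, 0], 0.1], [[0, 0, 0], [0, 0, 0], 0.1], [[0, 0, -10], [0, 0, 0], 0.1], [[0, 0, -25], [0, 0, 0], 0.1], [[0, 0, -35], [0, 0, 0], 0.1], [[0, 0, -35], [0, 0, 0], 0.1], [[0, 0, -25], [0, 0, 0], 0.1], [[0, 0, -14], [0, 0, 0], 0.1], [[0, 0, 0], [0, 0, 0], 0.1]])

```text
t: 12.18
eef_pos: [0.5082, -0.2187, 0.2345]
ee_rot: [-3.134, 0.0, -1.81]
force: [-0.2, 0.3, -0.3]
width: 0.0302
```

Request:
arm_command(motion=[[[-12, 3, 0], [0, 0, 0], 0.1], [[-25, 7, 0], [0, 0, 0], 0.1], [[-30, 9, 0], [0, 0, 0], 0.1], [[-30, 9, 0], [0, 0, 0], 0.1], [[-30, 9, 0], [0, 0, 0], 0.1], [[-30, 9, 0], [0, 0, 0], 0.1], [[-30, 9, 0], [0, 0, 0], 0.1], [[-30, 9, 0], [0, 0, 0], 0.1], [[-30, 8, 0], [0, 0, 0], 0.1], [[-25, 6, 0], [0, 0, 0], 0.1], [[-13, 3, 0], [0, 0, 0], 0.1], [[-7, 2, 0], [0, 0, 0], 0.1], [[0, 0, 0], [0, 0, 0], 0.1], [[0, 0, 0], [0, 0, 0], 0.1], [[0, 0, 0], [0, 0, 0], 0.1]])

```text
t: 13.43
eef_pos: [0.4949, 0.0841, 0.2293]
ee_rot: [3.141, -0.001, -1.811]
force: [-0.4, -0.7, -1.1]
width: 0.0294
```

```bash
python3 -c "
from h import *
to((.495,.0848,.1115),-103.7)
a=arm.grab_frame('side');cv2.imwrite('pics/s5raw.png',a[:,:,::-1])
crop(a[:,:,::-1],'pics/s5.png',260,120,350,220,6)"
```

```text
t 13.4333 pos [0.4949 0.0841 0.2293] rpy [ 180.    -0.  -103.8] F [-0.4 -0.7 -1.1] w 0.0294
tool shift mm [ -0.8  -0.  117.8]
turn deg [ 0.03 -0.03 -0.07]
```

View pics/s5.png

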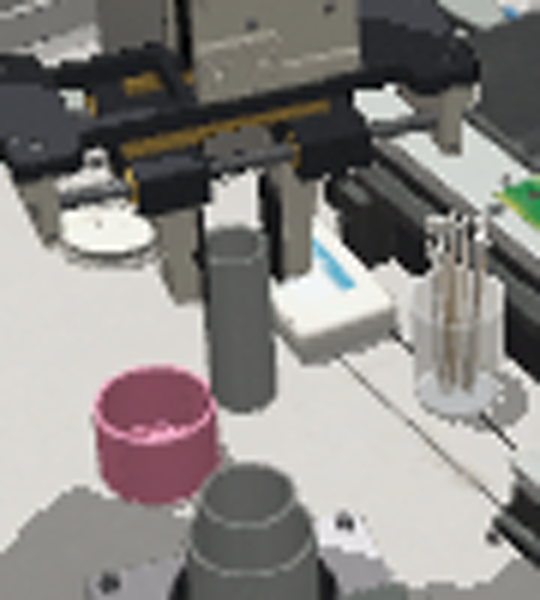

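The small cup hangs upright over the nest. Its underside centre is at about (243,392), its rim at (238,244), and the middle cup's rim at (247,495).

```bash
python3 -c "
from h import *
for x,y,z in((243,392,.1438),(238,244,.2258),(247,495,.084)): print(plane('side',260+x/6-.42,120+y/6-.42,z).round(4))"
```

```text
[0.4962 0.0867 0.1438]
[0.4968 0.0844 0.2258]
[0.4947 0.0863 0.084 ]
```

Request:
arm_command(motion=[[[-0.4, 1.2, 10], [0, 0, 0], 0.1], [[0, 0, 20], [0, 0, 0], 0.1], [[0, 0, 15], [0, 0, 0], 0.1], [[0, 0, 6], [0, 0, 0], 0.1], [[0, 0, 4], [0, 0, 0], 0.1], [[0, 0, 4], [0, 0, 0], 0.1], [[0, 0, 4], [0, 0, 0], 0.1], [[0, 0, 4], [0, 0, 0], 0.1], [[0, 0, 4], [0, 0, 0], 0.1], [[0, 0, 0], [0, 0, 0], 0.1], [[0, 0, 0], [0, 0, 0], 0.1]])

```text
t: 14.4
eef_pos: [0.494, 0.0857, 0.1586]
ee_rot: [3.142, -0.0, -1.81]
force: [-0.6, 0.4, 0.7]
width: 0.0296
```

Request:
arm_command(motion=[[[0, 0, 5], [0, 0, 0], 0.1], [[0, 0, 5], [0, 0, 0], 0.1], [[0, 0, 5], [0, 0, 0], 0.1], [[0, 0, 5], [0, 0, 0], 0.1], [[0, 0, 5], [0, 0, 0], 0.1], [[0, 0, 5], [0, 0, 0], 0.1], [[0, 0, 4], [0, 0, 0], 0.1], [[0, 0, 3], [0, 0, 0], 0.1], [[0, 0, 0], [0, 0, 0], 0.1], [[0, 0, 0], [0, 0, 0], 0.1]])

```text
t: 15.23
eef_pos: [0.494, 0.0857, 0.1214]
ee_rot: [3.141, -0.0, -1.81]
force: [-0.6, 0.2, -1.4]
width: 0.03
```

Request:
arm_command(motion=[[[0, 0, 3], [0, 0, 0], 0.1], [[0, 0, 3], [0, 0, 0], 0.1], [[0, 0, 2], [0, 0, 0], 0.1], [[0, 0, 1], [0, 0, 0], 0.1], [[0, 0, 0], [0, 0, 0], 0.1], [[0, 0, 0], [0, 0, 0], 0.1]])

```text
t: 15.73
eef_pos: [0.4941, 0.0858, 0.1125]
ee_rot: [3.142, -0.0, -1.81]
force: [-0.4, -0.6, -0.5]
width: 0.0298
```

Request:
arm_command(motion=[[[0, 0, 0], [0, 0, 0], 0.4], [[0, 0, 0], [0, 0, 0], 0.5], [[0, 0, 0], [0, 0, 0], 0.5], [[0, 0, 0], [0, 0, 0], 0.5], [[0, 0, 0], [0, 0, 0], 0.5], [[0, 0, -10], [0, 0, 0], 0.5], [[0, 0, -25], [0, 0, 0], 0.5], [[0, 0, -30], [0, 0, 0], 0.5], [[0, 0, -20], [0, 0, 0], 0.4], [[0, 0, 0], [0, 0, 0], 0], [[0, 0, 0], [0, 0, 0], 0]])

```text
t: 16.65
eef_pos: [0.4947, 0.0861, 0.1995]
ee_rot: [-3.139, 0.003, -1.81]
force: [-0.5, 0.9, -1.0]
width: 0.029
```

```bash
python3 -c "
from h import *
to((.4185,.0015,.19),-103.7)
a=arm.grab_frame('side');cv2.imwrite('pics/s6raw.png',a[:,:,::-1])
crop(a[:,:,::-1],'pics/s6.png',260,150,350,250,6)"
```

```text
t 16.65 pos [0.4947 0.0861 0.1995] rpy [-1.799e+02  1.000e-01 -1.037e+02] F [-0.5  0.9 -1. ] w 0.029
tool shift mm [100.3  54.    9.1]
turn deg [-0.15  0.15 -0.03]
```

View pics/s6.png

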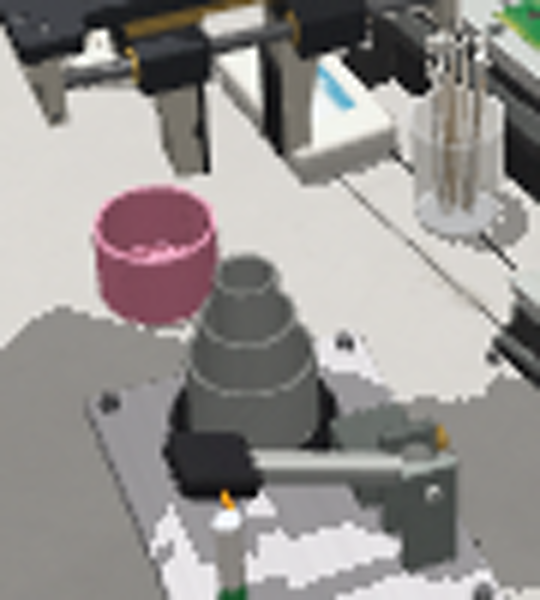

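The three cups are nested and upright, with concentric rims at (247,275), (245,315) and (253,368). Now moving over the lever pad.

Request:
arm_command(motion=[[[10, 5, 0], [0, 0, 0], 0], [[20, 11, 0], [0, 0, 0], 0], [[25, 14, 0], [0, 0, 0], 0], [[25, 13, 2], [0, 0, 0], 0], [[15, 7, 4], [0, 0, 0], 0], [[6, 3, 4], [0, 0, 0], 0], [[0, 0, 0], [0, 0, 0], 0], [[0, 0, 0], [0, 0, 0], 0], [[0, 0, 0], [0, 0, 0], 0]])

```text
t: 17.45
eef_pos: [0.4192, 0.0006, 0.1875]
ee_rot: [-3.142, -0.0, -1.81]
force: [-1.0, 0.6, -0.3]
width: 0.0006
```

```bash
python3 -c "
from h import *
to((.420,.0008,.136),-103.7)
"
```

```text
t 17.45 pos [0.4192 0.0006 0.1875] rpy [-180.    -0.  -103.7] F [-1.   0.6 -0.3] w 0.0006
tool shift mm [-0.4 -0.7 51.5]
turn deg [-0.   -0.01 -0.02]
```

Request:
arm_command(motion=[[[0, 0, 15], [0, 0, 0], 0], [[0, 0, 20], [0, 0, 0], 0], [[0, 0, 10], [0, 0, 0], 0], [[0, 0, 6], [0, 0, 0], 0], [[0, 0, 0], [0, 0, 0], 0], [[0, 0, 0], [0, 0, 0], 0]])

```text
t: 17.95
eef_pos: [0.4191, 0.0005, 0.1366]
ee_rot: [3.141, -0.001, -1.81]
force: [-0.3, -0.3, 0.1]
width: 0.0006
```

Request:
arm_command(motion=[[[0, 0, 5], [0, 0, 0], 0], [[0, 0, 5], [0, 0, 0], 0], [[0, 0, 5], [0, 0, 0], 0], [[0, 0, 5], [0, 0, 0], 0], [[0, 0, 5], [0, 0, 0], 0], [[0, 0, 5], [0, 0, 0], 0], [[0, 0, 0], [0, 0, 0], 0], [[0, 0, 0], [0, 0, 0], 0]])

```text
t: 18.62
eef_pos: [0.4184, 0.0001, 0.1063]
ee_rot: [3.141, -0.0, -1.81]
force: [-1.3, 1.5, 4.8]
width: 0.0004
```

```bash
python3 -c "
from h import *
to((.420,.0008,.090),-103.7)
a=arm.grab_frame('side');cv2.imwrite('pics/s7raw.png',a[:,:,::-1])
crop(a[:,:,::-1],'pics/s7.png',260,180,350,270,6)"
```

```text
t 18.6167 pos [4.184e-01 1.000e-04 1.063e-01] rpy [ 180.    -0.  -103.7] F [-1.3  1.5  4.8] w 0.0004
tool shift mm [-1.  -1.4 16.3]
turn deg [ 0.03 -0.03 -0.03]
```

View pics/s7.png

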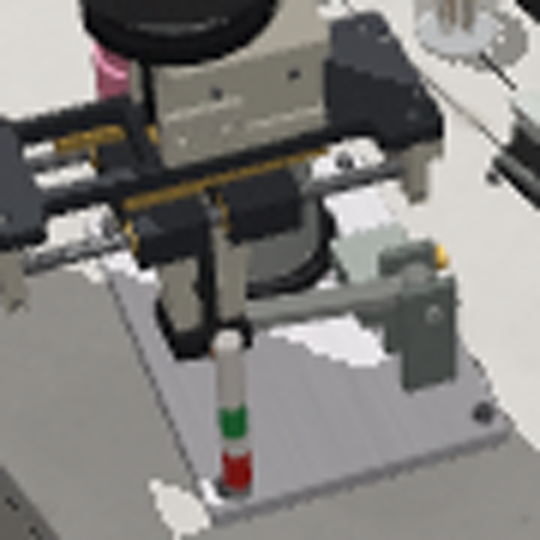

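The fingertips are on the pad with 4.8 N, the lever is partly down and the post is clear. Lowering to level.

Request:
arm_command(motion=[[[0, 0, 4], [0, 0, 0], 0], [[0, 0, 4], [0, 0, 0], 0], [[0, 0, 4], [0, 0, 0], 0], [[0, 0, 2.5], [0, 0, 0], 0], [[0, 0, 1], [0, 0, 0], 0], [[0, 0, 0], [0, 0, 0], 0], [[0, 0, 0], [0, 0, 0], 0]])

```text
t: 19.25
eef_pos: [0.4181, 0.0001, 0.091]
ee_rot: [3.141, -0.0, -1.811]
force: [-4.3, 2.0, 5.1]
width: 0.0004
```

```bash
python3 -c "
from h import *
to((.4185,.0008,.090),-103.7)
a=arm.grab_frame('side')[:,:,::-1];b=arm.grab_frame('top')[:,:,::-1];cv2.imwrite('pics/s8raw.png',a)
p=proj('side',(.4828-.055*.9715-.092*.237,.0368+.055*.237-.092*.9715,.06));print('green px',p)
W=np.zeros((600,800,3),np.uint8);W[:,:400]=cv2.resize(a[195:275,275:328],(400,600),interpolation=2);W[:400,400:]=cv2.resize(b[180:260,290:370],(400,400),interpolation=2)
cv2.imwrite('pics/s8.png',W)"
```

```text
t 19.25 pos [4.181e-01 1.000e-04 9.100e-02] rpy [ 180.    -0.  -103.7] F [-4.3  2.   5.1] w 0.0004
tool shift mm [-0.8 -0.2  1. ]
turn deg [ 0.05 -0.02 -0.04]
green px [298.67918068 249.17405622]
```

View pics/s8.png

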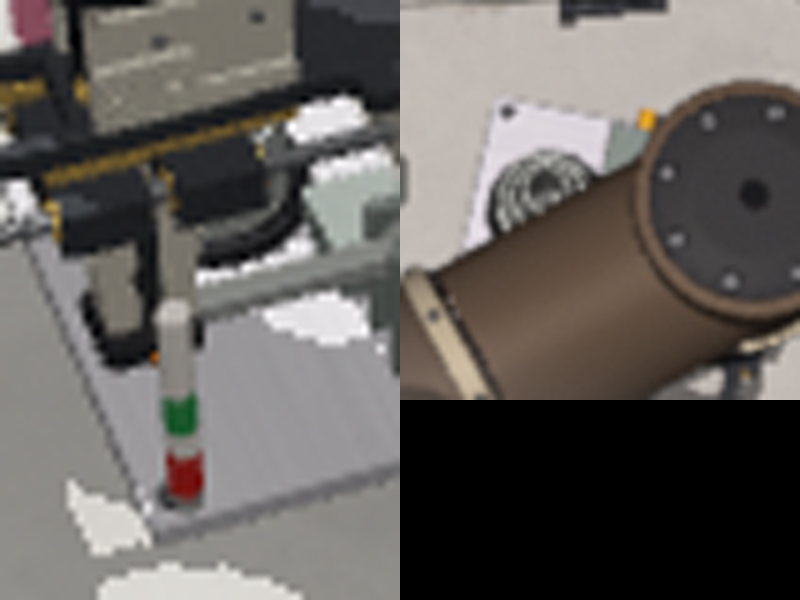

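```bash
python3 -c "
from h import *
c,s=np.cos(np.radians(-13.7)),np.sin(np.radians(-13.7))
def w(x,y,z): return np.array([.4828+c*x-s*y,.0368+s*x+c*y,z])
def cr(p): p=proj('side',p);return ((p-[275,195]+.4)*7.5).round(0)
for a in (.15,.25,.35,.45,.55):
  t=.35-a
  f=lambda L,h=0,y=-.05:w(.045-L*np.cos(t)-h*np.sin(t),y,.060+L*np.sin(t)+h*np.cos(t))
  print(a,'bar at L=.06',cr(f(.06)),'ptr y-.07',cr(f(.1,0,-.07)),'y-.08',cr(f(.1,0,-.08)),'pad bottom near corner',cr(f(.118,-.006,-.067)))
print('post top',cr(w(-.055,-.092,.105)))
o,d=ray('side',275+154/7.55-.4,195+357/7.5-.4)
n=np.array([c,s,0]);k=(n@(w(-.055,0,0)-o))/(n@d);p=o+k*d;print('ptr',p, 'stand y',np.array([-s,c])@(p[:2]-[.4828,.0368]))
"
```

```text
0.15 bar at L=.06 [253. 270.] ptr y-.07 [163. 323.] y-.08 [172. 343.] pad bottom near corner [114. 335.]
0.25 bar at L=.06 [252. 283.] ptr y-.07 [160. 344.] y-.08 [169. 364.] pad bottom near corner [110. 361.]
0.35 bar at L=.06 [251. 296.] ptr y-.07 [160. 365.] y-.08 [169. 385.] pad bottom near corner [108. 385.]
0.45 bar at L=.06 [253. 308.] ptr y-.07 [163. 385.] y-.08 [172. 405.] pad bottom near corner [111. 409.]
0.55 bar at L=.06 [256. 319.] ptr y-.07 [169. 403.] y-.08 [178. 423.] pad bottom near corner [116. 431.]
post top [174. 316.]
ptr [ 0.41488356 -0.00957833  0.05539112] stand y -0.061144030783047386
```

Top crop: the nest is still concentric at (545,190). Side crop: the lever looks level, and bar, pad corner and pointer all give about 0.31–0.35 rad. I'll hold briefly to check it is steady, then hand in.

Request:
arm_command(motion=[[[0, 0, 0.5], [0, 0, 0], 0], [[0, 0, 0], [0, 0, 0], 0], [[0, 0, 0], [0, 0, 0], 0], [[0, 0, 0], [0, 0, 0], 0], [[0, 0, 0], [0, 0, 0], 0], [[0, 0, 0], [0, 0, 0], 0]])

```text
t: 19.85
eef_pos: [0.4181, 0.0001, 0.0906]
ee_rot: [3.141, -0.0, -1.811]
force: [-4.4, 2.5, 5.3]
width: 0.0002
```

```bash
python3 -c "
from h import *
to((.4185,.0008,.090),-103.7)
b=arm.grab_frame('side')[:,:,::-1].astype(int);a=cv2.imread('pics/s8raw.png').astype(int)
print('changed px',(abs(a-b).max(2)>40).sum())
print(arm.job_done())"
```

```text
t 19.85 pos [4.181e-01 1.000e-04 9.060e-02] rpy [ 180.    -0.  -103.7] F [-4.4  2.5  5.3] w 0.0002
tool shift mm [-0.8 -0.3  0.6]
turn deg [ 0.04 -0.01 -0.04]
changed px 167
the job is handed in; nothing more can be done
None
```

I set the middle cup inside the large one and the small cup inside the middle one, and let go of both. I then pressed the purge lever down with the closed fingertips and handed the job in at about 20 s, still holding it; no verdict came back.

- **Nest:** the side view after the last release showed three upright, concentric rims. The top view while I pressed the lever still showed them concentric.
- **Lever:** the fingertips held steady at about 69 mm (the pad is at 68 mm when level), with about 5.3 N upward, close to the expected 5.5 N. The bar, pad corner and pointer in the side image put the lever at about 0.31–0.35 rad, inside the green band (0.25–0.45).
- **Less certain:** the post partly hides the pointer in the side view, so the lever angle is inferred from several cues rather than read directly off the band. The force reading also showed a sideways push of about 5 N, probably friction on the pad. The last picture differed slightly (167 pixels) from the one before the final 0.5 mm press, and I did not look at where.
- **Other things:** the arm touched nothing else that I know of. The pink cup stood where it was in the last clear view; I did not check every bystander at the end.

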